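# Roll a door seal strip home

## Robot

A 7-joint arm with a two-finger parallel gripper is mounted at the origin on the work surface. World frame = base frame: x ahead of the robot, y to its left, z up, the work surface at z = 0. Lengths are in m, angles in rad, forces in N, time in s.
With the tool pointing down it reaches from about 0.4 to 0.85 m from the base axis. Payload 4.5 kg.
Tool frame: the origin (TCP) lies at the very end of the fingers, on their centre line; the grasp point (between the pads) lies 19 mm behind it (r.grip_point_offset is the distance from the TCP to the grasp point, in m); y points along the fingers, x is the direction in which the jaws open and shut, and the axes are right-handed (so a half turn about y gives the same grasp; the last joint's range is limited). The gripper opens to 88 mm and grips with 3 to 60 N. Pads are 18 mm wide; open, the fingers measure 123 mm over their backs; the gripper's body (75 mm by 187 mm) begins 45 mm behind the grasp point.
Start: joints at [-1.156, 0.689, -0.195, 1.565, 0.157, 0.902, -0.215], TCP at [0.232, 0.58, 0.239] pointing down, gripper open.
Joint ranges: [-3.01, 3.01], [-0.46, 2.08], [-1.47, 1.51], [0.13, 2.56], [-1, 4.14], [0.04, 2.09], [-2.66, 2.66]. Speed limits (rad/s): [2.57, 2.57, 3.14, 3.14, 3.14, 3.14, 3.14].

## Interface

Orientations are given as a unit quaternion [x, y, z, w].
In Python, from plant import get_state, snapshot, camera_params, job, r gives the robot as it stands.
- The arm moves only by the tool carry_out, never from a script. Its arguments are lists of equal length, an entry for each row: "offset": the shift along the world's x, y, z in m, a list of three; "twist": the turn about the world's z in degrees. In form: {"offset": [[tx, ty, tz], ...], "twist": [twist, ...]}. A call has 1 to 8 rows; each row shifts and turns the commanded pose from where the row before left it; what a row does not reach is not made up. A row lasts 1/8 s, in which the tool goes at most 62.5 mm and 10.7 degrees, less where a joint would pass 70% of its speed; a pose out of reach is approached as far as the arm can. A call with a gripper value outside its range is refused whole. "grip" is the finger opening in m, from 0 to 0.0881, set as the call begins (left out, the last holds). The fingers move at their own pace and stop on an object; "newtons" is the grip in N (left out, the last holds). Time passes only in rows, so rows that do not move let the fingers close. It gives the time, the measured TCP pose, the force and the opening at its end, in the units of the state.
- get_state(): the state, without advancing time (a new reading comes with each control period).
- snapshot(name): name is "scene" or "top"; returns the picture (420x560x3 uint8, red, green, blue); there is no depth.
- camera_params(name): a dict with "camera_matrix" (3x3 intrinsics, pixels), "dist_coeffs" ([k1, k2, p1, p2, k3] as OpenCV has them; the pictures are not rectified), "eye" and "orientation" of the camera in the world. Camera axes: x right, y up, looking along -z (the intrinsics and any distortion apply to the point x, -y, -z); pixel columns grow to the right and rows downward; lengths in m; the calibration is good to about 2 mm. A picture is of the moment at which its call begins. camera_params takes no time and is no camera call.
- job.finish_job(): hands the job in, once; it reports no verdict.
The state is a dict: "clock": time; "q": joint angles; "qd": joint speeds; "joint_torque": joint torques, N m; "tool_pos": TCP position; "eef_rot": TCP orientation; "contact_force": force on the tool from outside, world axes, zero at the start; "moment": the same for the moment, N m; "opening": opening from 0.0 (shut) to 1.0 (fully open).
Only numpy, scipy, OpenCV 4.12 (cv2) and the standard library are available. Lean on these libraries where they do the work, as an engineer would, in place of code of your own. Each camera call takes 0.05 s, during which the arm holds its last target. There are 200 camera calls.

## Task

The white seal strip in the edge of the clamped door piece is only started in its groove. Take the seam roller from the tool block and roll along the strip with firm, steady pressure, starting at the latch end and working to the free end, until its whole length is bedded fully on the bottom of the groove; about 1.5 kg of push does it, more than 3 kg crushes the seal, and only the roller may press on it. Then hang the roller upright in its slot again, and leave everything else on the bench alone.

Things in the scene. Friction and masses are not known exactly. Their poses are not given: they have to be found in the camera images.
- stand: Fixed stand of two grey screw-clamp feet (120 mm across) that holds a piece of wooden fire door, lock edge up, 300 mm long (own x), 44 mm thick. Origin on the bench under its centre; own x runs from the latch end (flush brass face plate, 57 x 25 mm, centred at x = -97 mm) to the free end. The wood's top edge is nominally 110 mm above the bench; see strip_free_end.
- strip_latch_end (a point): Nominal middle of the seal strip's end next to the brass face plate, 110 mm above the bench. The white PVC strip, 14 mm wide, lies along the middle of the top edge from here straight to strip_free_end, 180 mm, in nine 20 mm lengths. Home, its top stands 2 mm above the wood; at first it stands 2 to 4.7 mm higher than that, least here and most at the free end.
- strip_free_end (a point): Nominal middle of the strip's free end, 110 mm above the bench. These two points belong to the stand: the door piece was clamped in it by hand, so the real edge and strip lie up to 5 mm higher or lower than given, and up to 0.01 rad out of level along their length (2 mm from end to end). No reading tells this; true along x and y. The strip is home where it stops yielding.
- roller_grip (a point): Point to grasp on the seam roller: on the middle line of its square wooden handle (24 x 24 mm, from 24 mm below to 40 mm above this point), 78 mm above the lowest point of its rubber wheel (36 mm diameter, 26 mm wide). Own z up the handle, x the rolling direction, y along the axle. A steel yoke bar (60 mm along y, 26 along x, 10 thick) has its top 24 mm below this point. 0.2 to 0.4 kg.
- roller_wheel (a joint): Turn of the roller's wheel about its axle, rad, 0 at the start; 1 rad is 18 mm of rolling. The roller is held best by fingers closing along the axle with their tips just above the yoke bar.
- toolblock: Grey tool block, 170 x 58 mm, fixed on the bench, on the robot's left or right. Origin on the bench under the middle of the roller's slot; own x points along the block to two small pockets, 91 and 117 mm away, with a brass plug follower and black tweezers standing in them (115 to 125 mm high).
- slot (a point): Middle of the roller's slot at its rim, 55 mm above the bench, axes as the block's. Open 46 mm along x, 42 mm along y (wheel and fork measure 36 by 35 mm). The roller hangs upright in it by its yoke bar, which lies along y across both rims: roller_grip is then 34 mm above this point, and the wheel clear of the floor. Either way round will do.
- strip1 (a joint): How far length 1 of the strip (centre 10 mm from strip_latch_end) is pressed in, m; 0.005 is fully home, less is proud by the difference. It grips the groove walls: 8 N moves it, it stays where it is left, and it stops hard on the groove bottom. All nine lengths are alike and go down one by one.
- strip2 (a joint): How far length 2 of the strip (centre 30 mm from strip_latch_end) is pressed in, m; 0.005 is fully home, less is proud by the difference. As strip1.
- strip3 (a joint): How far length 3 of the strip (centre 50 mm from strip_latch_end) is pressed in, m; 0.005 is fully home, less is proud by the difference. As strip1.
- strip4 (a joint): How far length 4 of the strip (centre 70 mm from strip_latch_end) is pressed in, m; 0.005 is fully home, less is proud by the difference. As strip1.
- strip5 (a joint): How far length 5 of the strip (centre 90 mm from strip_latch_end) is pressed in, m; 0.005 is fully home, less is proud by the difference. As strip1.
- strip6 (a joint): How far length 6 of the strip (centre 110 mm from strip_latch_end) is pressed in, m; 0.005 is fully home, less is proud by the difference. As strip1.
- strip7 (a joint): How far length 7 of the strip (centre 130 mm from strip_latch_end) is pressed in, m; 0.005 is fully home, less is proud by the difference. As strip1.
- strip8 (a joint): How far length 8 of the strip (centre 150 mm from strip_latch_end) is pressed in, m; 0.005 is fully home, less is proud by the difference. As strip1.
- strip9 (a joint): How far length 9 of the strip (centre 170 mm from strip_latch_end) is pressed in, m; 0.005 is fully home, less is proud by the difference. As strip1.
- follower: Brass plug follower, 12 mm rod standing in the tool block. Leave alone.
- tweezers: Black tweezers standing in the tool block. Leave alone.
- cylinder_a: Brass lock cylinder, 62 mm, standing in a blue tray (170 x 100 x 22 mm) on the other side from the tool block. Leave alone.
- cylinder_b: Silver lock cylinder, 62 mm, standing in a blue tray (170 x 100 x 22 mm) on the other side from the tool block. Leave alone.
- padlock: Brass padlock lying beyond the door piece. Leave alone.
- screwdriver: Screwdriver lying beyond the door piece. Leave alone.
- keyblank: Brass key blank on the bench between the robot and the door piece. Leave alone.
- spraycan: Blue spray can, 150 mm tall, beyond the door piece. Leave alone.

How it is judged:
By the outcome, as a careful person would: the job done as asked, in the order asked, and still so for the second after the job is handed in, with the robot touching nothing.
It also fails if it takes over 72 s, if anything falls off the work surface, if the arm or the gripper's body presses on something with over 40 N, if the wrist force passes 120 N, or if a joint passes its speed limit or range.

## Working session

There is one attempt and no reset: what is moved stays moved. The work goes in short steps, Python scripts to look and compute and a tool call to move; the robot and the scene stay as the last step left them, time stands still between calls to the robot, and variables do not carry over. Pictures are saved under pics/ and viewed, about 8 in all and at most 12, crops included, and the job is handed in when it is done.

Besides the shell and the picture viewer there is one more tool, called after ">>>" as name(argument=value, ...) on one line, values as JSON. carry_out: Moves the arm, as the interface text tells. Its arguments: {"type":"object","properties":{"offset":{"type":"array"},"twist":{"type":"array"},"grip":{"type":"number"},"newtons":{"type":"number"}},"required":["offset","twist"]}

```bash
ls; mkdir -p pics
python3 - <<'E'
from plant import get_state, snapshot, camera_params, job, r
import cv2
print(get_state())
for n in("scene","top"):
    cv2.imwrite(f"pics/{n}0.png",snapshot(n)[:,:,::-1]); print(camera_params(n))
print(r.grip_point_offset)
E
```

```text
pics
{'clock': 0.0, 'q': array([-1.15621019,  0.68996711, -0.19450007,  1.56633269,  0.15729552,
        0.90248246, -0.2151098 ]), 'qd': array([-0.0002248 , -0.00119526,  0.00084701, -0.00038689, -0.0009449 ,
       -0.00246882,  0.00105134]), 'joint_torque': array([ 1.05750118e-03, -5.27558613e+01, -1.26671333e+00, -1.53425288e+01,
       -5.25925658e-02,  6.59287631e-03,  1.75817991e-04]), 'tool_pos': array([0.23210169, 0.57963538, 0.23792322]), 'eef_rot': array([ 0.58597054,  0.39586118, -0.3968585 , -0.58518013]), 'contact_force': array([ 0.36543941, -0.14350183,  0.19413645]), 'moment': array([-0.01651371, -0.06677215,  0.0215626 ]), 'opening': 0.9981773937392149}
{'camera_matrix': array([[408.64034117,   0.        , 281.96393762],
       [  0.        , 408.64034117, 210.09609802],
       [  0.        ,   0.        ,   1.        ]]), 'dist_coeffs': array([-0.00499062,  0.        ,  0.        ,  0.        ,  0.        ]), 'eye': array([ 1.14083373, -0.75206482,  0.70773742]), 'orientation': array([0.44350002, 0.14611366, 0.28087628, 0.83849093])}
{'camera_matrix': array([[518.19046209,   0.        , 282.86284015],
       [  0.        , 518.19046209, 205.75220315],
       [  0.        ,   0.        ,   1.        ]]), 'dist_coeffs': array([-0.12644526,  0.        ,  0.        ,  0.        ,  0.        ]), 'eye': array([0.42350079, 0.01478269, 1.30567538]), 'orientation': array([-0.04949846,  0.0529768 ,  0.70754491, -0.70293923])}
0.0187
```

View pics/scene0.png

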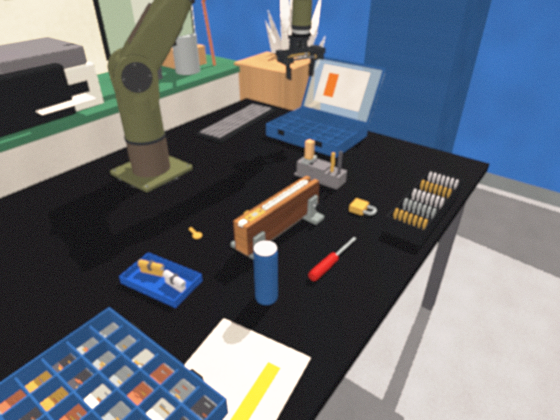

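View pics/top0.png

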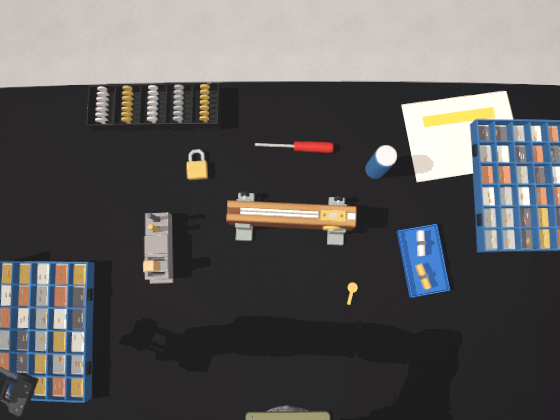

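The top view shows the strip from about (238,211) to (320,215). The brass plate (latch end) is on the right at (333,215), and the tool block is at (158,248) with the roller handle near (155,266). Next I'll look at enlarged crops.

```bash
cat > h.py <<'E'
import numpy as np, cv2
from scipy.spatial.transform import Rotation as R
from plant import camera_params
def ray(n,uv):
    c=camera_params(n); p=cv2.undistortPoints(np.array(uv,float).reshape(-1,1,2),c["camera_matrix"],c["dist_coeffs"]).reshape(-1,2)
    d=np.c_[p[:,0],-p[:,1],-np.ones(len(p))]
    return c["eye"],R.from_quat(c["orientation"]).apply(d)
def onz(n,uv,z):
    e,d=ray(n,uv); return e+d*((z-e[2])/d[:,2])[:,None]
def tri(a,b):
    e1,d1=ray("scene",a); e2,d2=ray("top",b); out=[]
    for u,v in zip(d1,d2):
        A=np.c_[u,-v]; s=np.linalg.lstsq(A,e2-e1,rcond=None)[0]
        p,q=e1+u*s[0],e2+v*s[1]; out.append(np.r_[(p+q)/2,np.linalg.norm(p-q)])
    return np.array(out)
def proj(n,P):
    c=camera_params(n); Rw=R.from_quat(c["orientation"]).as_matrix()
    X=(np.array(P,float).reshape(-1,3)-c["eye"])@Rw; X=X*[1,-1,-1]
    return cv2.projectPoints(X,np.zeros(3),np.zeros(3),c["camera_matrix"],c["dist_coeffs"])[0].reshape(-1,2)
E
python3 - <<'E'
import cv2,numpy as np
t=cv2.imread("pics/top0.png");s=cv2.imread("pics/scene0.png")
def crop(im,x,y,w,h,k): return cv2.resize(im[y:y+h,x:x+w],None,fx=k,fy=k,interpolation=cv2.INTER_CUBIC)
a=crop(t,135,200,50,90,6.0)   #300x540
b=crop(s,285,130,70,60,7)  #490x420
c=np.zeros((540,790,3),np.uint8);c[:540,:300]=a;c[:420,300:790]=b
cv2.imwrite("pics/c1.png",c)
a=crop(t,220,190,145,60,5.4);b=crop(s,225,170,105,85,3)
c=np.zeros((590,783,3),np.uint8);c[:a.shape[0],:a.shape[1]]=a[:, :783];c[330:330+b.shape[0],:b.shape[1]]=b
cv2.imwrite("pics/c2.png",c)
E
```

```text
(no output)
```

View pics/c1.png

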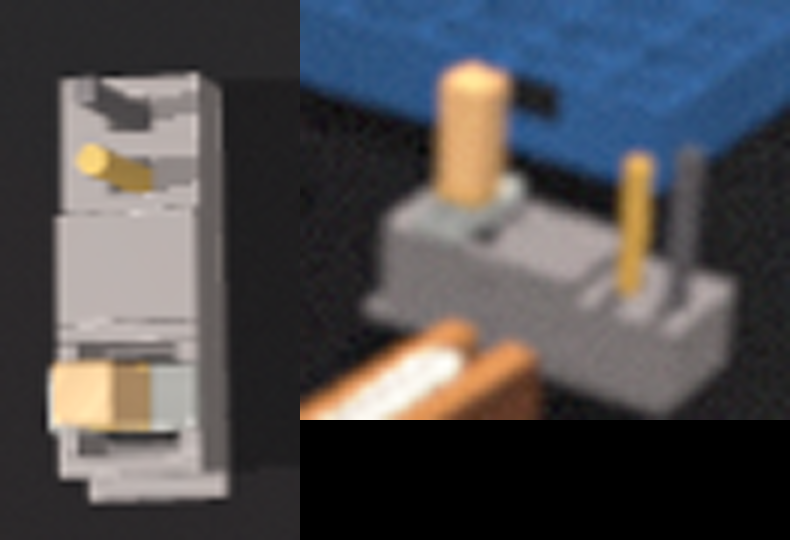

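View pics/c2.png

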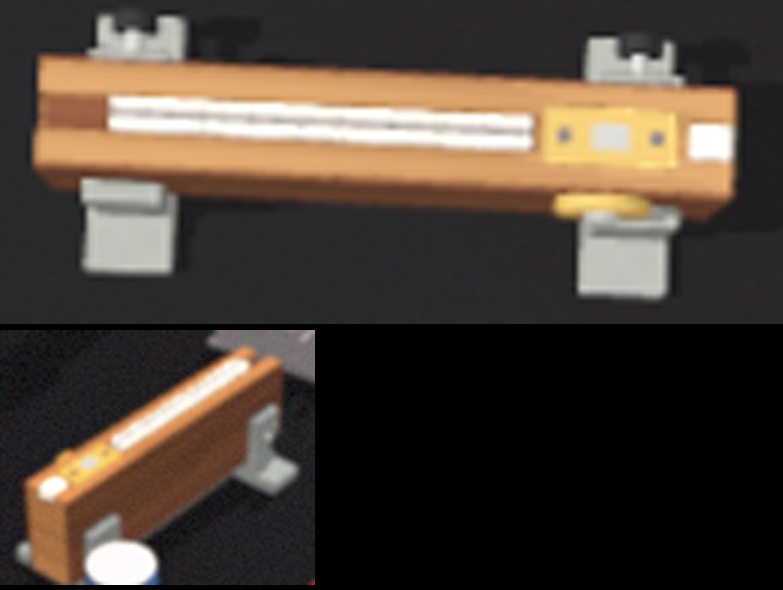

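Crops, in crop pixels:
- **Roller:** the handle's top face spans (52..113, 365..428) in the top crop. The yoke bar lies along the image's horizontal, which is world y. In the scene crop the handle top is near (475,75).
- **Strip:** it runs (108,95/132) to (533,114/150). The latch plate is on the right and the free end on the left.

Run:
```python
from h import *
from plant import get_state
np.set_printoptions(precision=4,suppress=True)
u=lambda p,o,k:(np.array(p,float)+.5)/k-.5+np.array(o)
T1=lambda p:u(p,(135,200),6.); S1=lambda p:u(np.array(p)-[300,0],(285,130),7)
T2=lambda p:u(p,(220,190),5.4); S2=lambda p:u(np.array(p)-[0,330],(225,170),3)
print("handle top tri",tri([S1((475,78))],[T1((82,397))]))
print("handle top @.129",onz("top",T1([[82,397],[52,365],[113,365],[113,428],[52,428]]),.129))
print("bar @.065",onz("top",T1([[48,398],[197,398]]),.065))
print("slot @.055",onz("top",T1([[78,345],[180,345],[180,455],[78,455]]),.055))
print("block rim left edge/right",onz("top",T1([[57,330],[197,330],[55,215],[197,210],[200,75],[62,78],[200,470],[60,478]]),.055))
print("strip ends",onz("top",T2([[108,113.5],[533,132]]),.115))
print("strip tri (latch, free)",tri([S2((115,443)),S2((240,366))],[T2((533,132)),T2((108,113.5))]))
print("wood corners",onz("top",T2([[38,57],[737,88],[735,197],[35,167]]),.110))
s=get_state();print(R.from_quat(s["eef_rot"]).as_matrix())
# white strip mask
import cv2
im=cv2.imread("pics/top0.png").astype(int)
m=(im.min(2)>165).astype(np.uint8); m[:200]=0;m[225:]=0;m[:,:230]=0;m[:,322:]=0
n,l,st,c=cv2.connectedComponentsWithStats(m); 
pts=cv2.findNonZero(m); rc=cv2.minAreaRect(pts);print(rc,onz("top",[rc[0]],.115));
```

```text
handle top tri [[0.4585 0.3158 0.1274 0.0017]]
handle top @.129 [[0.4592 0.3159 0.129 ]
 [0.4713 0.3278 0.129 ]
 [0.4713 0.3042 0.129 ]
 [0.4475 0.3037 0.129 ]
 [0.4474 0.3272 0.129 ]]
bar @.065 [[0.4607 0.3461 0.065 ]
 [0.4607 0.2857 0.065 ]]
slot @.055 [[0.4824 0.337  0.055 ]
 [0.4824 0.2952 0.055 ]
 [0.4382 0.2943 0.055 ]
 [0.4381 0.336  0.055 ]]
block rim left edge/right [[0.4884 0.3458 0.055 ]
 [0.4884 0.2884 0.055 ]
 [0.5351 0.3479 0.055 ]
 [0.537  0.2894 0.055 ]
 [0.5923 0.2895 0.055 ]
 [0.5913 0.3466 0.055 ]
 [0.4322 0.2861 0.055 ]
 [0.4289 0.3431 0.055 ]]
strip ends [[ 0.5866  0.1088  0.115 ]
 [ 0.5775 -0.0737  0.115 ]]
strip tri (latch, free) [[ 0.576  -0.075   0.1151  0.0038]
 [ 0.5846  0.1071  0.1108  0.0066]]
wood corners [[ 0.6122  0.1397  0.11  ]
 [ 0.5968 -0.163   0.11  ]
 [ 0.5493 -0.1608  0.11  ]
 [ 0.5643  0.1405  0.11  ]]
[[ 0.3716 -0.0005 -0.9284]
 [ 0.9284 -0.0015  0.3716]
 [-0.0016 -1.     -0.0001]]
((277.0, 212.0), (24.0, 82.0), 90.0) [[0.5829 0.022  0.115 ]]
```

Checks on the measurements:
- **Handle top:** triangulated at z = 0.127, against 0.129 expected.
- **Roller:** the bar measures 60 mm. The handle centre is (0.4595, 0.3157) and the block yaw is about 1.2°.
- **Strip:** the centre is (0.582, 0.0176), heading 87.1°, and the measured length is 182.7 mm against 180.

I'm moving above the roller.

>>> carry_out(offset=[[0.0284,-0.033,-0.003],[0.0284,-0.033,-0.003],[0.0284,-0.033,-0.003],[0.0284,-0.033,-0.003],[0.0284,-0.033,-0.003],[0.0284,-0.033,-0.003],[0.0284,-0.033,-0.003],[0.0284,-0.033,-0.003]], twist=[2.9,2.9,2.9,2.9,2.9,2.9,2.9,2.7], grip=0.088, newtons=40)

```text
clock: 1.1
tool_pos: [0.4602, 0.3149, 0.2144]
eef_rot: [-0.494, -0.505, 0.506, 0.494]
contact_force: [-0.1, 0.5, 0.0]
opening: 1.002
```

>>> carry_out(offset=[[0,0,0],[0,0,0],[0,0,0]], twist=[0,0,0])

```text
clock: 1.48
tool_pos: [0.4583, 0.3178, 0.2148]
eef_rot: [0.494, 0.506, -0.506, -0.495]
contact_force: [0.4, 0.2, 0.9]
opening: 0.996
```

```bash
cat > st.py <<'E'
from plant import get_state; from h import *
s=get_state();M=R.from_quat(s["eef_rot"]).as_matrix()
print(round(s["clock"],2),s["tool_pos"].round(4),"yaw",np.degrees(np.arctan2(M[1,0],M[0,0])).round(2),"tilt",M[2].round(4),s["contact_force"].round(1),s["opening"].round(3),s["q"].round(2))
E
python3 st.py
```

```text
Traceback (most recent call last):
  File "st.py", line 3, in <module>
    print(round(s["clock"],2),s["tool_pos"].round(4),"yaw",np.degrees(np.arctan2(M[1,0],M[0,0])).round(2),"tilt",M[2].round(4),s["contact_force"].round(1),s["opening"].round(3),s["q"].round(2))
                                                                                                                                                           ^^^^^^^^^^^^^^^^^^
AttributeError: 'float' object has no attribute 'round'
```

```bash
sed -i 's/s\["opening"\].round(3)/round(float(s["opening"]),3)/' st.py; python3 st.py
python3 - <<'E'
from plant import snapshot
import cv2,numpy as np
from h import *
t=snapshot("top");s=snapshot("scene")
cv2.imwrite("pics/t1.png",t[:,:,::-1]);cv2.imwrite("pics/s1.png",s[:,:,::-1])
E
python3 st.py
python3 - <<'E'
import cv2
from h import *
from plant import get_state
p=get_state()["tool_pos"]
im=cv2.imread("pics/s1.png")
for q,c in((p,(0,0,255)),((.4595,.3157,.129),(0,255,0))):
    u=proj("scene",q)[0];print(u);
a=cv2.resize(im[60:190,250:370],None,fx=4.5,fy=4.5,interpolation=cv2.INTER_CUBIC)
cv2.imwrite("pics/c3.png",a)
E
```

```text
1.48 [0.4583 0.3178 0.2148] yaw 91.34 tilt [ 1.e-03 -1.e+00  5.e-04] [0.4 0.2 0.9] 0.996 [-0.48  0.65 -0.35  1.79  0.3   0.76  0.61]
1.57 [0.4585 0.3175 0.2149] yaw 91.32 tilt [ 7.e-04 -1.e+00  2.e-04] [-0.8  0.2  0.7] 1.0 [-0.48  0.65 -0.35  1.79  0.3   0.76  0.61]
[311.27177483 115.59632016]
[310.0698785  140.30721342]
```

View pics/c3.png

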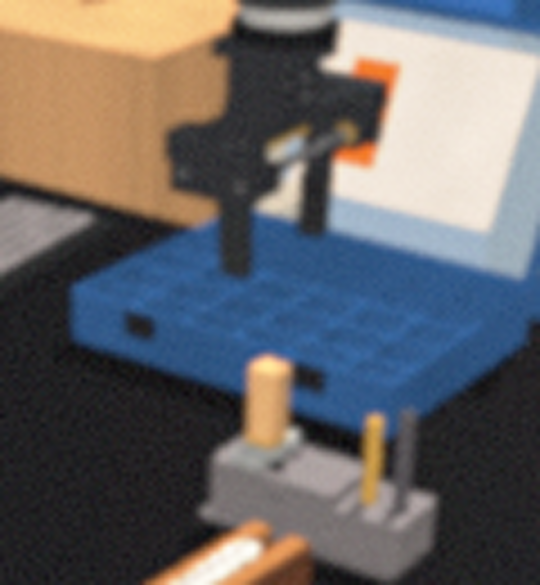

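The fingers straddle the handle, centred at crop (276,252). The projected TCP (276,250) agrees. I'll descend.

>>> carry_out(offset=[[0.001,-0.0018,-0.03],[0,0,-0.04],[0,0,-0.04],[0,0,-0.025],[0,0,-0.01],[0,0,0],[0,0,0]], twist=[0,0,0,0,0,0,0])

```text
clock: 2.45
tool_pos: [0.461, 0.3151, 0.0708]
eef_rot: [0.495, 0.506, -0.504, -0.495]
contact_force: [0.9, -0.5, 0.2]
opening: 1.002
```

>>> carry_out(offset=[[0,0,-0.003],[0,0,0]], twist=[0,0])

```text
clock: 2.7
tool_pos: [0.4607, 0.3145, 0.0671]
eef_rot: [0.495, 0.505, -0.505, -0.495]
contact_force: [0.3, 0.4, 0.9]
opening: 1.0
```

>>> carry_out(offset=[[0,0,0],[0,0,0],[0,0,0],[0,0,0],[0,0,0],[0,0,0]], twist=[0,0,0,0,0,0], grip=0.01, newtons=50)

```text
clock: 3.45
tool_pos: [0.4605, 0.3144, 0.0667]
eef_rot: [0.495, 0.505, -0.505, -0.495]
contact_force: [-0.2, -0.3, -0.3]
opening: 0.343
```

```bash
python3 st.py
```

```text
3.45 [0.4605 0.3144 0.0667] yaw 91.18 tilt [ 1.e-04 -1.e+00  0.e+00] [-0.2 -0.3 -0.3] 0.343 [-0.55  0.87 -0.23  1.89  0.42  0.43  0.51]
```

>>> carry_out(offset=[[0,0,0],[0,0,0],[0,0,0],[0,0,0]], twist=[0,0,0,0])

```text
clock: 3.95
tool_pos: [0.4606, 0.3148, 0.0668]
eef_rot: [0.495, 0.505, -0.505, -0.495]
contact_force: [1.0, 1.6, -0.0]
opening: 0.27
```

The opening is 24 mm, which is the handle width, so the roller is gripped. I'll lift straight up and check the load.

>>> carry_out(offset=[[0,0,0.01],[0,0,0.02],[0,0,0.03],[0,0,0.04],[0,0,0.04],[0,0,0.03],[0,0,0]], twist=[0,0,0,0,0,0,0])

```text
clock: 4.82
tool_pos: [0.4612, 0.3146, 0.2387]
eef_rot: [0.495, 0.506, -0.504, -0.495]
contact_force: [0.7, 0.2, -4.5]
opening: 0.269
```

>>> carry_out(offset=[[0,0,0],[0,0,0]], twist=[0,0])

```text
clock: 5.08
tool_pos: [0.4596, 0.3135, 0.2351]
eef_rot: [-0.495, -0.504, 0.506, 0.495]
contact_force: [0.3, -0.3, -3.4]
opening: 0.267
```

```bash
python3 st.py
```

```text
5.08 [0.4596 0.3135 0.2351] yaw 91.19 tilt [-0.0023 -1.      0.0028] [ 0.3 -0.3 -3.4] 0.267 [-0.46  0.62 -0.37  1.77  0.29  0.81  0.62]
```

Roller weight is about 3.4 N on the reading. I'll carry it over the latch end and turn it by −94°.

>>> carry_out(offset=[[0.0098,-0.0317,0],[0.0098,-0.0317,0],[0.0098,-0.0317,0],[0.0098,-0.0317,0],[0.0098,-0.0317,0],[0.0098,-0.0317,0]], twist=[-7.8,-7.8,-7.9,-7.8,-7.9,-7.8])

```text
clock: 5.82
tool_pos: [0.5188, 0.1231, 0.2356]
eef_rot: [-0.656, -0.264, 0.265, 0.656]
contact_force: [0.0, 0.4, -3.8]
opening: 0.269
```

>>> carry_out(offset=[[0.0098,-0.0317,0],[0.0098,-0.0317,0],[0.0098,-0.0317,0],[0.0098,-0.0317,0],[0.0098,-0.0317,0],[0.0098,-0.0317,0],[0,0,0],[0,0,0]], twist=[-7.8,-7.8,-7.9,-7.8,-7.9,-7.8,0,0])

```text
clock: 6.82
tool_pos: [0.5773, -0.0649, 0.2357]
eef_rot: [-0.707, 0.018, -0.016, 0.707]
contact_force: [0.6, -0.0, -3.5]
opening: 0.264
```

>>> carry_out(offset=[[0,0,0],[0,0,0]], twist=[0,0])

```text
clock: 7.08
tool_pos: [0.5779, -0.0649, 0.2366]
eef_rot: [-0.707, 0.017, -0.017, 0.707]
contact_force: [-0.5, 0.1, -3.2]
opening: 0.268
```

```bash
python3 st.py
```

```text
7.08 [ 0.5779 -0.0649  0.2366] yaw -2.71 tilt [-4.e-04 -1.e+00  6.e-04] [-0.5  0.1 -3.2] 0.268 [-0.01  0.63  0.07  1.71 -0.06  0.8   0.04]
```

>>> carry_out(offset=[[0,-0.001,-0.02],[0,0,-0.02],[0,0,-0.013],[0,0,0],[0,0,0]], twist=[0,0,0,0,0])

```text
clock: 7.7
tool_pos: [0.5786, -0.0669, 0.1844]
eef_rot: [0.707, -0.017, 0.018, -0.707]
contact_force: [0.3, 0.3, -3.7]
opening: 0.268
```

```bash
python3 st.py
python3 - <<'E'
from plant import snapshot
import cv2,numpy as np
t=snapshot("top")[:,:,::-1];s=snapshot("scene")[:,:,::-1]
cv2.imwrite("pics/t2.png",t);cv2.imwrite("pics/s2.png",s)
a=cv2.resize(s[140:260,220:340],None,fx=5,fy=5,interpolation=cv2.INTER_CUBIC)
cv2.imwrite("pics/c4.png",a)
E
```

```text
7.7 [ 0.5786 -0.0669  0.1844] yaw -2.81 tilt [ 0.0014 -1.      0.    ] [ 0.3  0.3 -3.7] 0.268 [-0.    0.7   0.06  1.76 -0.06  0.68  0.05]
```

View pics/c4.png

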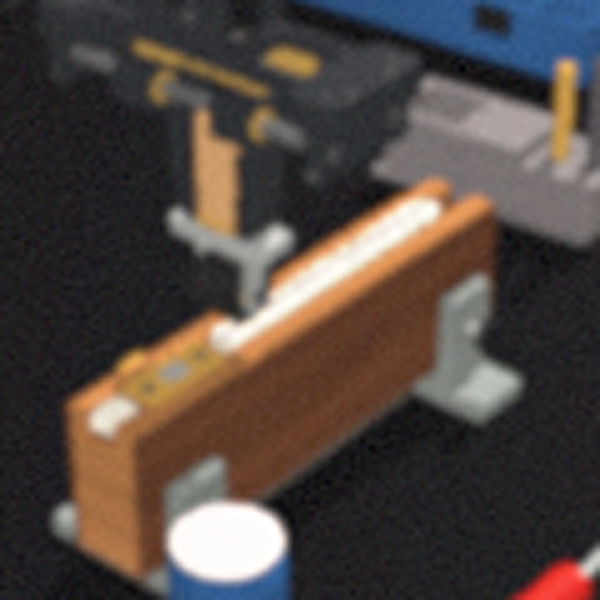

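The roller hangs upright over the latch end of the strip, with the fork near crop (250,280) and the strip end at (228,335). Next I'll creep down to contact.

>>> carry_out(offset=[[0,0,-0.004],[0,0,-0.003],[0,0,-0.002],[0,0,-0.0015],[0,0,0]], twist=[0,0,0,0,0])

```text
clock: 8.43
tool_pos: [0.578, -0.0669, 0.1731]
eef_rot: [-0.707, 0.017, -0.017, 0.707]
contact_force: [-0.5, 0.3, -3.4]
opening: 0.268
```

>>> carry_out(offset=[[0,0,-0.0015],[0,0,0]], twist=[0,0])

```text
clock: 8.68
tool_pos: [0.578, -0.0669, 0.1717]
eef_rot: [-0.707, 0.017, -0.017, 0.707]
contact_force: [-0.8, -0.8, -3.5]
opening: 0.271
```

>>> carry_out(offset=[[0,0,-0.0015],[0,0,0]], twist=[0,0])

```text
clock: 8.93
tool_pos: [0.5782, -0.067, 0.1708]
eef_rot: [-0.707, 0.017, -0.018, 0.707]
contact_force: [-1.8, 0.3, 3.8]
opening: 0.269
```

>>> carry_out(offset=[[0,0,-0.0005],[0,0,0]], twist=[0,0])

```text
clock: 9.18
tool_pos: [0.5782, -0.067, 0.1701]
eef_rot: [0.707, -0.017, 0.018, -0.707]
contact_force: [-0.9, 0.8, 4.8]
opening: 0.269
```

>>> carry_out(offset=[[0,0,-0.0005],[0,0,0]], twist=[0,0])

```text
clock: 9.43
tool_pos: [0.5782, -0.067, 0.1693]
eef_rot: [0.707, -0.017, 0.018, -0.707]
contact_force: [-0.8, 0.3, 4.6]
opening: 0.269
```

>>> carry_out(offset=[[0,0,-0.0005],[0,0,0]], twist=[0,0])

```text
clock: 9.68
tool_pos: [0.5782, -0.067, 0.1692]
eef_rot: [0.707, -0.017, 0.018, -0.707]
contact_force: [-2.3, -0.2, 6.5]
opening: 0.264
```

>>> carry_out(offset=[[0,0,-0.0005],[0,0,0]], twist=[0,0])

```text
clock: 9.93
tool_pos: [0.5782, -0.067, 0.1691]
eef_rot: [-0.707, 0.017, -0.018, 0.707]
contact_force: [-3.0, 0.1, 11.3]
opening: 0.268
```

It has bottomed: z stopped at 0.1691 and the force now rises at about 10 N per mm of command. Push is about 15 N including the roller's weight, so I'll start rolling.

>>> carry_out(offset=[[0.0001,0.002,0],[0.0001,0.002,0],[0.0001,0.002,0],[0.0001,0.002,0]], twist=[0,0,0,0])

```text
clock: 10.42
tool_pos: [0.5785, -0.0615, 0.1692]
eef_rot: [0.708, -0.018, 0.018, -0.706]
contact_force: [-2.7, -4.9, 11.6]
opening: 0.265
```

>>> carry_out(offset=[[0.0001,0.0025,0],[0.0001,0.0025,0],[0.0001,0.0025,0],[0.0001,0.0025,0]], twist=[0,0,0,0])

```text
clock: 10.92
tool_pos: [0.5792, -0.0495, 0.1691]
eef_rot: [0.707, -0.017, 0.018, -0.707]
contact_force: [-2.6, -0.3, 10.2]
opening: 0.267
```

>>> carry_out(offset=[[0.0001,0.0025,-0.0001],[0.0001,0.0025,0],[0.0002,0.0025,0],[0.0001,0.0025,0]], twist=[0,0,0,0])

```text
clock: 11.42
tool_pos: [0.5796, -0.0414, 0.1692]
eef_rot: [0.708, -0.017, 0.018, -0.706]
contact_force: [-2.6, -3.6, 11.4]
opening: 0.268
```

>>> carry_out(offset=[[0.0001,0.0025,0],[0.0001,0.0025,0],[0.0001,0.0025,0],[0.0001,0.0025,0]], twist=[0,0,0,0])

```text
clock: 11.92
tool_pos: [0.5802, -0.0295, 0.1691]
eef_rot: [0.707, -0.017, 0.018, -0.707]
contact_force: [-3.2, -0.0, 11.4]
opening: 0.266
```

>>> carry_out(offset=[[0.0001,0.0025,0],[0.0001,0.0025,0],[0.0002,0.0025,0],[0.0001,0.0025,0]], twist=[0,0,0,0])

```text
clock: 12.42
tool_pos: [0.5806, -0.0221, 0.1692]
eef_rot: [0.708, -0.018, 0.019, -0.706]
contact_force: [-3.4, -5.1, 10.5]
opening: 0.273
```

>>> carry_out(offset=[[0.0001,0.0025,0],[0.0001,0.0025,0],[0.0001,0.0025,0],[0.0001,0.0025,0]], twist=[0,0,0,0])

```text
clock: 12.92
tool_pos: [0.5812, -0.0094, 0.1691]
eef_rot: [0.707, -0.017, 0.018, -0.707]
contact_force: [-2.1, -0.4, 10.4]
opening: 0.267
```

>>> carry_out(offset=[[0.0001,0.0025,0],[0.0001,0.0025,0],[0.0002,0.0025,0],[0.0001,0.0025,0]], twist=[0,0,0,0])

```text
clock: 13.42
tool_pos: [0.5816, -0.0021, 0.1692]
eef_rot: [0.708, -0.017, 0.019, -0.706]
contact_force: [-3.0, -5.3, 10.9]
opening: 0.266
```

>>> carry_out(offset=[[0.0001,0.0025,-0.0001],[0.0001,0.0025,0],[0.0002,0.0025,0],[0.0001,0.0025,0]], twist=[0,0,0,0])

```text
clock: 13.92
tool_pos: [0.5823, 0.0107, 0.1691]
eef_rot: [0.707, -0.017, 0.018, -0.707]
contact_force: [-2.6, 0.5, 10.5]
opening: 0.27
```

>>> carry_out(offset=[[0.0001,0.0025,0],[0.0001,0.0025,0],[0.0002,0.0025,0],[0.0001,0.0025,0]], twist=[0,0,0,0])

```text
clock: 14.42
tool_pos: [0.5827, 0.018, 0.1692]
eef_rot: [0.708, -0.018, 0.019, -0.706]
contact_force: [-2.7, -6.2, 11.4]
opening: 0.267
```

>>> carry_out(offset=[[0.0001,0.0025,-0.0001],[0.0001,0.0025,0],[0.0001,0.0025,0],[0.0001,0.0025,0]], twist=[0,0,0,0])

```text
clock: 14.92
tool_pos: [0.5834, 0.0307, 0.169]
eef_rot: [0.707, -0.017, 0.018, -0.707]
contact_force: [-1.7, -0.6, 11.6]
opening: 0.267
```

>>> carry_out(offset=[[0.0001,0.0025,0],[0.0001,0.0025,0],[0.0002,0.0025,0],[0.0001,0.0025,0]], twist=[0,0,0,0])

```text
clock: 15.42
tool_pos: [0.5838, 0.0376, 0.1691]
eef_rot: [0.708, -0.017, 0.019, -0.705]
contact_force: [-2.5, -6.5, 12.0]
opening: 0.268
```

>>> carry_out(offset=[[0.0001,0.0025,-0.0001],[0.0001,0.0025,0],[0.0001,0.0025,0],[0.0001,0.0025,0]], twist=[0,0,0,0])

```text
clock: 15.92
tool_pos: [0.5846, 0.0508, 0.1691]
eef_rot: [-0.707, 0.016, -0.019, 0.707]
contact_force: [-2.9, -1.2, 11.0]
opening: 0.269
```

>>> carry_out(offset=[[0.0001,0.0025,0],[0.0001,0.0025,0],[0.0002,0.0025,0],[0.0001,0.0025,0]], twist=[0,0,0,0])

```text
clock: 16.42
tool_pos: [0.5849, 0.0575, 0.1691]
eef_rot: [0.708, -0.017, 0.019, -0.705]
contact_force: [-2.8, -6.6, 12.3]
opening: 0.269
```

```bash
python3 st.py
```

```text
16.43 [0.5849 0.0575 0.1691] yaw -2.95 tilt [ 0.0025 -1.     -0.0041] [-2.8 -6.6 12.3] 0.269 [-0.23  0.73  0.09  1.76 -0.09  0.65 -0.14]
```

>>> carry_out(offset=[[0.0001,0.0025,0],[0.0001,0.0025,0],[0.0001,0.0025,0],[0.0001,0.0025,0]], twist=[0,0,0,0])

```text
clock: 16.92
tool_pos: [0.5856, 0.0709, 0.1691]
eef_rot: [-0.707, 0.016, -0.019, 0.707]
contact_force: [-1.6, -1.5, 9.8]
opening: 0.269
```

>>> carry_out(offset=[[0.0001,0.0025,-0.0001],[0.0001,0.0025,0],[0.0002,0.0025,0],[0.0001,0.0025,0]], twist=[0,0,0,0])

```text
clock: 17.42
tool_pos: [0.586, 0.0773, 0.1691]
eef_rot: [0.708, -0.017, 0.019, -0.705]
contact_force: [-1.5, -6.6, 12.1]
opening: 0.268
```

>>> carry_out(offset=[[0.0001,0.0025,0],[0.0001,0.0025,0],[0.0001,0.0025,0],[0.0001,0.0025,0]], twist=[0,0,0,0])

```text
clock: 17.92
tool_pos: [0.5866, 0.0909, 0.1691]
eef_rot: [-0.707, 0.016, -0.019, 0.707]
contact_force: [-1.9, -0.5, 11.3]
opening: 0.271
```

>>> carry_out(offset=[[0.0001,0.0025,0],[0.0001,0.0025,0],[0.0002,0.0025,0],[0.0001,0.0025,0]], twist=[0,0,0,0])

```text
clock: 18.42
tool_pos: [0.5872, 0.1011, 0.169]
eef_rot: [-0.707, 0.016, -0.019, 0.707]
contact_force: [-1.0, 0.3, 10.4]
opening: 0.269
```

Whole length rolled, with z steady at 0.169. I'll lift off vertically and start back.

>>> carry_out(offset=[[0,0,0.005],[0,0,0.02],[0,0,0.025],[0,0,0.018],[-0.0105,0.0178,0],[-0.0105,0.0178,0],[-0.0106,0.0178,0],[-0.0105,0.0178,0]], twist=[0,0,0,0,7.8,7.8,7.9,7.8])

```text
clock: 19.42
tool_pos: [0.5428, 0.1725, 0.2347]
eef_rot: [0.685, 0.175, -0.176, -0.685]
contact_force: [-0.3, 0.0, -3.5]
opening: 0.268
```

>>> carry_out(offset=[[-0.0105,0.0178,0],[-0.0106,0.0178,0],[-0.0105,0.0178,0],[-0.0106,0.0178,0],[-0.0105,0.0178,0],[-0.0105,0.0178,0],[-0.0106,0.0178,0],[-0.0105,0.0178,0]], twist=[7.8,7.9,7.8,7.8,7.9,7.8,7.8,7.8])

```text
clock: 20.42
tool_pos: [0.4587, 0.3146, 0.2347]
eef_rot: [-0.494, -0.505, 0.506, 0.494]
contact_force: [-0.3, -0.2, -4.5]
opening: 0.27
```

>>> carry_out(offset=[[0,0,0],[0,0,0],[0,0,0],[0,0,0]], twist=[0,0,0,0])

```text
clock: 20.92
tool_pos: [0.4598, 0.3139, 0.2357]
eef_rot: [-0.496, -0.504, 0.504, 0.496]
contact_force: [0.2, -0.8, -4.6]
opening: 0.269
```

```bash
python3 st.py
python3 - <<'E'
from plant import snapshot
import cv2,numpy as np
t=snapshot("top")[:,:,::-1];s=snapshot("scene")[:,:,::-1]
cv2.imwrite("pics/t3.png",t);cv2.imwrite("pics/s3.png",s)
f=lambda im,x,y,w,h,k:cv2.resize(im[y:y+h,x:x+w],None,fx=k,fy=k,interpolation=cv2.INTER_CUBIC)
c=np.zeros((600,800,3),np.uint8)
c[:340,:420]=f(s,225,170,105,85,4); c[:300,430:790]=f(s,275,90,90,75,4)
c[345:585,:580]=f(t,220,190,145,60,4); c[345:585,590:790]=f(t,135,225,50,60,4)
cv2.imwrite("pics/c5.png",c)
E
```

```text
20.93 [0.4598 0.3139 0.2357] yaw 90.97 tilt [-5.e-04 -1.e+00 -1.e-04] [ 0.2 -0.8 -4.6] 0.269 [-0.48  0.61 -0.34  1.77  0.27  0.8   0.64]
```

View pics/c5.png

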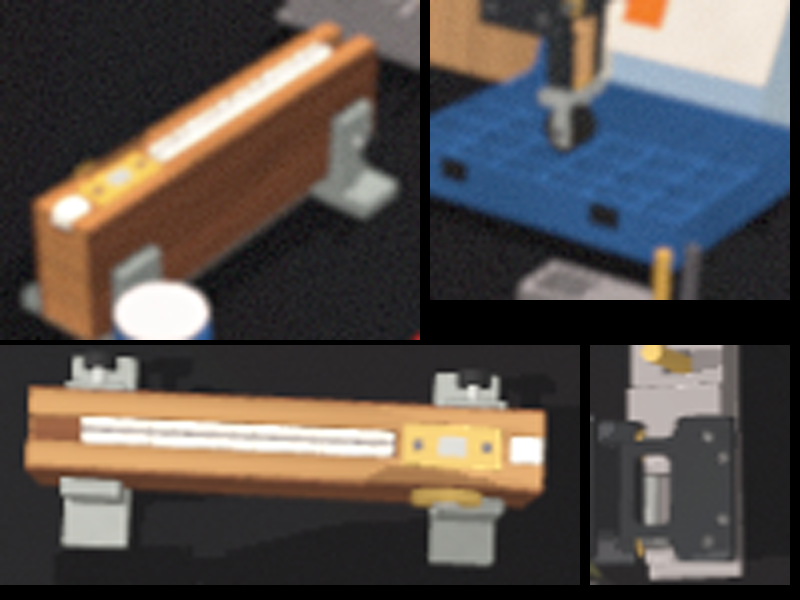

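The strip now lies low and even along its whole length (crop (80,430) to (395,445)). The roller hangs upright below the gripper, wheel at (570,125). I'll lower it to just above the slot.

>>> carry_out(offset=[[0.0007,0.0007,-0.03],[0,0,-0.04],[0,0,-0.03],[0,0,-0.015],[0,0,0],[0,0,0],[0,0,0]], twist=[0.2,0,0,0,0,0,0])

```text
clock: 21.9
tool_pos: [0.4608, 0.3159, 0.1219]
eef_rot: [0.495, 0.506, -0.505, -0.494]
contact_force: [-0.1, -0.4, -4.0]
opening: 0.268
```

```bash
python3 st.py
python3 - <<'E'
from plant import snapshot
import cv2,numpy as np
from h import *
s=snapshot("scene")[:,:,::-1]
cv2.imwrite("pics/s4.png",s)
cv2.imwrite("pics/c6.png",cv2.resize(s[95:195,280:360],None,fx=6,fy=6,interpolation=cv2.INTER_CUBIC))
E
```

```text
21.9 [0.4608 0.3159 0.1219] yaw 91.27 tilt [ 0.0015 -1.     -0.0018] [-0.1 -0.4 -4. ] 0.268 [-0.53  0.78 -0.26  1.87  0.37  0.54  0.56]
```

View pics/c6.png

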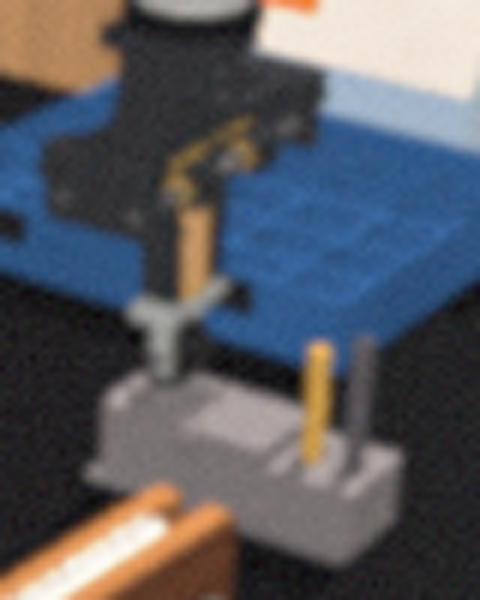

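The wheel is directly over the slot (crop (165,370)) and upright. I'll lower it in.

>>> carry_out(offset=[[0,-0.0007,-0.01],[0,0,-0.015],[0,0,-0.012],[0,0,-0.008],[0,0,-0.004],[0,0,0],[0,0,0]], twist=[0,0,0,0,0,0,0])

```text
clock: 22.82
tool_pos: [0.4603, 0.3149, 0.0721]
eef_rot: [0.494, 0.506, -0.505, -0.494]
contact_force: [0.4, 0.2, -3.5]
opening: 0.266
```

>>> carry_out(offset=[[0,0,-0.0025],[0,0,-0.0025],[0,0,0]], twist=[0,0,0])

```text
clock: 23.2
tool_pos: [0.4602, 0.3147, 0.0668]
eef_rot: [0.494, 0.506, -0.505, -0.494]
contact_force: [0.5, 0.1, -1.9]
opening: 0.271
```

>>> carry_out(offset=[[0,0,-0.0003],[0,0,0]], twist=[0,0])

```text
clock: 23.45
tool_pos: [0.4602, 0.3147, 0.0668]
eef_rot: [0.494, 0.506, -0.505, -0.494]
contact_force: [-0.3, -1.2, 2.3]
opening: 0.266
```

>>> carry_out(offset=[[0,0,0],[0,0,0],[0,0,0],[0,0,0],[0,0,0],[0,0,0],[0,0,0],[0,0,0]], twist=[0,0,0,0,0,0,0,0], grip=0.088)

```text
clock: 24.45
tool_pos: [0.4601, 0.3146, 0.0664]
eef_rot: [0.494, 0.506, -0.506, -0.494]
contact_force: [0.4, 0.1, -0.4]
opening: 0.999
```

>>> carry_out(offset=[[0,0,0],[0,0,0],[0,0,0]], twist=[0,0,0])

```text
clock: 24.82
tool_pos: [0.4601, 0.3147, 0.0664]
eef_rot: [0.494, 0.506, -0.506, -0.494]
contact_force: [0.2, 0.0, -0.3]
opening: 0.999
```

Released. I'll retreat upward, then sideways to clear the view.

>>> carry_out(offset=[[0,0,0.01],[0,0,0.03],[0,0,0.04],[0,0,0.04],[0,0,0.04],[-0.03,0.04,0.02],[-0.03,0.04,0],[-0.03,0.04,0]], twist=[0,0,0,0,0,0,0,0])

```text
clock: 25.82
tool_pos: [0.3693, 0.4357, 0.2477]
eef_rot: [0.494, 0.506, -0.505, -0.495]
contact_force: [0.9, -0.2, 0.4]
opening: 1.0
```

>>> carry_out(offset=[[-0.03,0.04,0],[-0.02,0.03,0],[0,0,0],[0,0,0],[0,0,0]], twist=[0,0,0,0,0])

```text
clock: 26.45
tool_pos: [0.3215, 0.5032, 0.2466]
eef_rot: [-0.495, -0.505, 0.505, 0.495]
contact_force: [-0.8, 0.4, -0.1]
opening: 1.0
```

```bash
python3 st.py
python3 - <<'E'
from plant import snapshot
import cv2,numpy as np
t=snapshot("top")[:,:,::-1];s=snapshot("scene")[:,:,::-1]
cv2.imwrite("pics/t5.png",t);cv2.imwrite("pics/s5.png",s)
f=lambda im,x,y,w,h,k:cv2.resize(im[y:y+h,x:x+w],None,fx=k,fy=k,interpolation=cv2.INTER_CUBIC)
c=np.zeros((600,800,3),np.uint8)
c[:340,:420]=f(s,225,170,105,85,4); c[:300,430:790]=f(s,275,120,90,75,4)
c[345:585,:580]=f(t,220,190,145,60,4); c[310:600,590:790]=f(t,135,205,50,72,4.0)[:290] if 0 else cv2.resize(t[205:285,135:190],(200,290),interpolation=cv2.INTER_CUBIC)
cv2.imwrite("pics/c7.png",c)
a=cv2.imread("pics/top0.png").astype(int);d=(abs(a-t).max(2)>60).astype(np.uint8)
n,l,st,ce=cv2.connectedComponentsWithStats(d)
for x in st[1:]:
    if x[4]>8: print(x)
E
```

```text
26.45 [0.3215 0.5032 0.2466] yaw 91.14 tilt [-1.e-03 -1.e+00 -8.e-04] [-0.8  0.4 -0.1] 1.0 [-0.89  0.65 -0.33  1.64  0.25  0.89  0.27]
[143 262   1  10  10]
[   0  315   52   56 1346]
[ 51 315  21  38 548]
[ 71 336   1  14  14]
[ 12 339   2   9   9]
[ 17 371   5   2  10]
[ 28 375  10   8  25]
[  6 385   4  11  26]
[ 31 384  20  18 150]
[  0 402   7  18  77]
[ 14 416   4   4  10]
```

View pics/c7.png

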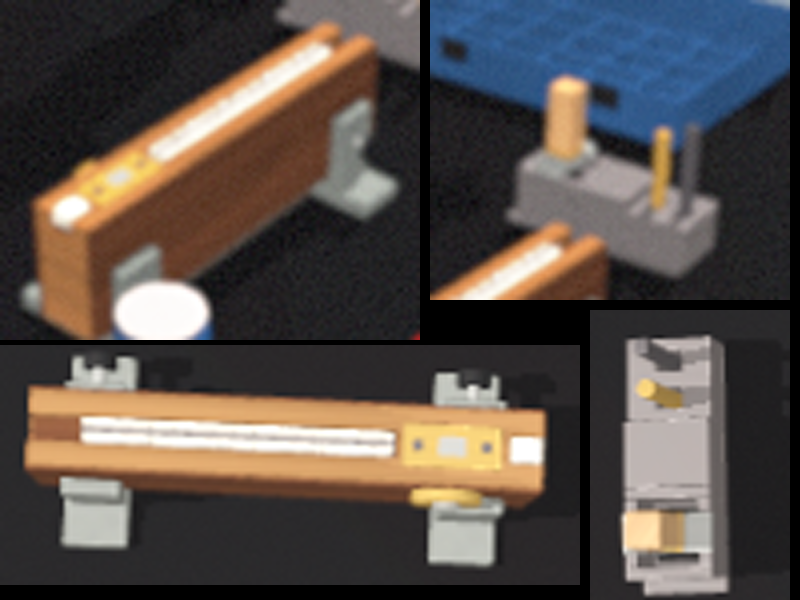

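The roller hangs upright, within about a millimetre of where it started (crop (565,120) and (655,530)). The strip is flat, and the image difference shows only the arm's new position. I'm handing in.

```bash
python3 -c "
from plant import job
print(job.finish_job())"
```

```text
the job is handed in; nothing more can be done
None
```

The strip is rolled in from the latch end to the free end, and the roller is back upright in its slot. I handed the job in at about 26.5 s; it gave no verdict.

- **Pressing:** At the latch end the strip stopped yielding with the tool at z = 0.1691 m. Below that the force rose about 10 N per mm of command. Tool height stayed at 0.1690–0.1692 m over the whole run. Push was about 13–16 N (1.3–1.6 kg) including the roller's weight. Forces were read only at the end of each short move, so peaks in between were not seen.
- **Coverage:** The last reading put the wheel about 173 mm along the 180 mm strip, in the ninth length, where I lifted it off. That the strip is home rests on it no longer yielding and on the pictures showing it low and even; I did not measure its depth directly.
- **Roller:** It sat back at the same height as when I took it, with the grip force back to zero after release. The final pictures show it upright in the slot.
- **Rest of the bench:** Comparing the before and after top views, the only changes outside the arm's own area were a thin sliver, about 1 mm, at the roller handle.
- **Disagreements:** The strip measured 182.7 mm against 180 mm, and the wood's thickness 48 mm against 44 mm. I put both down to picture blur and worked from the centres. A two-camera fix on the free end missed by 6.6 mm, so I took strip heights from contact instead.

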